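# Kickstand down, then hold the reel stand upright

### The arm

A 6-joint arm with a two-finger parallel gripper is mounted at the origin on a cart in front of the work surface, level with it; the furniture and walls round the work are solid. World frame = base frame: x ahead of the robot, y to its left, z up, the work surface at z = 0. Lengths are in m, angles in rad, forces in N, time in s.
With the tool pointing down it reaches from about 0.25 to 0.775 m from the base axis. Payload 4 kg.
Tool frame: the origin (TCP) lies midway between the tips of the shut fingers; the grasp point (between the pads) lies 19 mm behind it; z points along the fingers, y is the line along which they close (so a half turn about z gives the same grasp; the last joint's range is limited). The gripper opens to 94 mm and grips with 3 to 60 N. Pads are 16 mm wide; open, the fingers measure 119 mm over their backs; the gripper's body (75 mm by 177 mm) begins 78 mm behind the grasp point.
Start: joints at [1.053, 0.087, 1.371, -0, 1.684, -0.103], TCP at [0.222, 0.503, 0.206] pointing down, gripper open.
Joint ranges: [-3.1, 3.1], [-0.76, 2.03], [0.27, 2.55], [-1.08, 4.22], [0.17, 2.65], [-2.57, 2.57]. Speed limits (rad/s): [2.79, 2.79, 3.14, 3.14, 3.14, 3.14].

### API

Orientations are given as a rotation vector (axis times angle).
In Python, from station import bot gives the robot as it stands. The module is installed in compiled form; this text tells all that it offers.
- The arm moves only by the tool servo_tool, never from a script. Its argument "moves" is a list of rows, each an object with "translation": the shift along the tool's x, y, z in m, a list of three; "rotation": the turn, a rotation vector about the tool's x, y, z in rad, a list of three. A call has 1 to 8 rows; each row is the pose to reach, as a shift and turn from the pose commanded when the call began, along the tool's axes at that moment; what a row does not reach only later rows make up. A row lasts 1/12 s, in which the tool goes at most 41.7 mm and 7.16 degrees, less where a joint would pass 70% of its speed; a pose out of reach is approached as far as the arm can. A call with a gripper value outside its range is refused whole. "grip" is the finger opening in m, from 0 to 0.094, set as the call begins (left out, the last holds). The fingers move at their own pace and stop on an object; "squeeze" is the grip in N (left out, the last holds). Time passes only in rows, so rows that repeat a pose let the fingers close. It gives the time, the measured TCP pose, the force, the opening and the grip force at its end, in the units of the state.
- bot.get_obs(): the state, without advancing time (a new reading comes with each control period).
- bot.read_camera(name): name is "side" or "top" or "wrist"; returns the picture (420x560x3 uint8, blue, green, red); there is no depth.
- bot.get_calibration(name): a dict with "mtx" (3x3 intrinsics, pixels), "D" ([k1, k2, p1, p2, k3] as OpenCV has them; the pictures are not rectified), "world_to_cam" (4x4, takes a point from world to camera coordinates); the wrist camera has in their place "T_tool_cam" (4x4, takes a point from camera to tool coordinates, whose origin is the TCP and whose axes are the flange's). Camera axes: x right, y down, z forward; pixel columns grow to the right and rows downward; lengths in m; the calibration is good to about 2 mm. A picture is of the moment at which its call begins: read the wrist's pose just before it. get_calibration takes no time and is no camera call.
- bot.hand_in(): hands the job in; it is judged then, once.
The state is a dict: "clock": time; "qpos": joint angles; "dq": joint speeds; "effort": joint torques, N m; "tool_pos": TCP position; "tcp_rot": TCP orientation; "wrist_force": force on the tool from outside, world axes, zero at the start; "ft_torque": the same for the moment, N m; "opening": opening from 0.0 (shut) to 1.0 (fully open); "grasp_force": force on a finger pad.
Only numpy, scipy, OpenCV 4.12 (cv2) and the standard library are available. Lean on these libraries where they do the work, as an engineer would, in place of code of your own. Each camera call takes 0.05 s, during which the arm holds its last target. There are 200 camera calls.

### The job

Get the tilting reel stand ready for a reel. First take the screwdriver whose blade lies across the kickstand's landing pad and lay it flat on the desk right beside the other screwdriver, a few centimetres off, parallel and with both blades pointing the same way; then, with the frame still leaning on its rest post, flip the kickstand down past its dead centre until it snaps to its stop. Finally grip the frame by its top bar, swing it up until it is plumb and finish while holding it there, still gripped, so that it rests neither on the post nor on the kickstand; leave the other screwdriver and the things around it where they are.

Things in the scene. Friction and masses are not known exactly. Their poses are not given: they have to be found in the camera images.
- stand_base: Base of the reel stand, fixed to the desk: steel plate 130 (x) x 80 (y, from -50 to +30) x 4 mm. Origin on the desk under the middle of the frame; x runs along the frame's length, y points to its kickstand side, z up. The frame tilts about a level axis parallel to x, 20 mm above this origin, through two lugs. A rest post (12 mm thick, 101 mm high, at x +50, y -40 mm) stands on the -y side. A rubber landing pad 34 x 42 mm, 4 mm thick, is centred at x +27, y +84 mm.
- reel_frame (a joint): Tilt of the upright frame, rad: -0.24 leaning on the rest post (as it starts, by its own weight), 0 plumb, positive leaning towards the kickstand side (+y of the base). It stays nowhere in between by itself: with the kickstand down it would fall on the foot at about +0.24, or back on the post. The frame is a hoop of 16 mm tube 116 mm long (x) and 148 mm high above the axis, about 1 kg, with a reel hub sticking out 46 mm on the -y side, 83 mm above the axis.
- bar_grip (a point): Middle of the level top bar of the frame, on the bar's centre line, 140 mm above the tilt axis. The bar runs along x; here it has a rubber sleeve 21 mm thick and 62 mm long. Axes are the frame's: x along the bar, y to the kickstand side, z up the frame (all turn with the tilt).
- kickstand (a joint): Swing of the kickstand, rad: 0 folded up (leg points to the -x end of the frame and 20 degrees upward, seen in the frame), grows as it swings down; 2.0 down against its stop, leg pointing straight down the frame. A spring pulls it to the nearer end: dead centre at about 0.9, beyond that it snaps down by itself. It takes 1 to 2 N at the foot; much more than that would lift the frame off its post. The leg moves about an axis parallel to the frame's y.
- leg_pivot (a point): Pivot of the kickstand: x +22, y +58, z +85 mm in the frame (z above the tilt axis). Axes are the frame's.
- leg_foot (a point): Middle of the kickstand's foot, a round peg 12 mm thick and 26 mm long lying parallel to the frame's y, its centre line 73 mm from the pivot axis and this point 21 mm further out (+y) than the pivot. The peg is free above and on its outer side, so that it can be pushed from above; its last 15 mm outward are clear of the leg. With the leg down and the frame plumb the peg hangs about 20 mm over the landing pad.
- screwdriver_1: Screwdriver to be moved, 170 mm long, lying with its blade across the landing pad, handle outward. Origin at mid-length on its underside (8.5 mm below its centre line). y runs along it: handle (17 mm thick) from y -10 to +83 mm, its middle at +36; blade (4.4 mm thick) from -10 to -83 mm. 45 g.
- screwdriver_1_tip (a point): On the blade of screwdriver_1 near its end: 79 mm from mid-length, on the centre line.
- screwdriver_2: The other screwdriver, of the same shape and size, lying alone on the desk to the right of the stand: the pattern to follow. Origin and axes as for screwdriver_1. It lies with its handle away from the robot and its blade towards the desk edge, and stays where it is. Behind it stands a tall equipment case (front face at about world x 0.56, world y from 0.02 to -0.52, over 0.3 m high): keep arm and gripper clear of it.
- screwdriver_2_tip (a point): On the blade of screwdriver_2 near its end, 79 mm from mid-length.
- loupe: Bystander: black stand loupe, 42 mm across, 37 mm high. Origin under its middle.
- tape_roll: Bystander: roll of tape 55 mm across, 19 mm high, lying flat. Origin under its middle.
- puck: Bystander: cast resin puck 30 mm across, 18 mm high. Origin under its middle.
Mind the look-alikes: they are no part of the job. Leave any green look-alike of the screwdriver_1 alone.

How it is judged:
On the way, in this order (a step that is already met when the one before it is completed fails the run):
1. the screwdriver from the landing pad lies flat beside the other one, parallel, blades the same way, let go (angle between the y axis of screwdriver_1 and the y axis of screwdriver_2, either way round below 0.22 rad and horizontal distance between screwdriver_1_tip and screwdriver_2_tip below 0.11 m and horizontal distance between screwdriver_1 and screwdriver_2 between 0.018 and 0.09 m and height (world z) of each of screwdriver_1, screwdriver_1_tip below 0.02 m and linear speed of screwdriver_1 below 0.03 m/s and contact force between the fingers and screwdriver_1 below 0.1 N and contact force between screwdriver_1 and screwdriver_2 below 0.1 N), for 0.2 s.
2. then the kickstand is snapped down to its stop while the frame still leans on its rest post (value of joint kickstand above 1.85 rad and value of joint reel_frame below -0.12 rad), for 0.2 s.
At the end, for the whole second after the job is handed in: Kickstand above 1.85; frame plumb within 0.07 rad, still, gripped at the top bar (over 2 N, within 60 mm of its middle); screwdriver_1 flat beside screwdriver_2: mid-lengths 18 to 90 mm apart, parallel within 0.22 rad, tips within 110 mm, not touching (all of step 1 and value of joint kickstand above 1.85 rad and value of joint reel_frame between -0.07 and 0.07 rad and velocity of joint reel_frame between -0.05 and 0.05 rad/s and contact force between the fingers and stand_base above 2 N and distance between the grasp point and bar_grip below 0.06 m); the arm keeps its last pose, push and grip.
It fails at once if the other screwdriver is moved by more than 20 mm (distance of screwdriver_2 from where it was at the start of the episode above 0.02 m or distance of screwdriver_2_tip from where it was at the start of the episode above 0.025 m).
It fails at once if a bystander (loupe, tape roll, puck) is moved by more than 20 mm (distance of any of loupe, tape_roll, puck from where it was at the start of the episode above 0.02 m).
It also fails if it takes over 72 s, if anything falls off the work surface, if the arm or the gripper's body presses on something with over 40 N, if the wrist force passes 120 N, or if a joint passes its speed limit or range.

## Working session

There is one attempt and no reset: what is moved stays moved. The work goes in short steps, Python scripts to look and compute and a tool call to move; the robot and the scene stay as the last step left them, time stands still between calls to the robot, and variables do not carry over. Pictures are saved under pics/ and viewed, at most 10 in all, crops included, and the job is handed in when it is done.

Besides the shell and the picture viewer there is one more tool, called as name(argument=value, ...), one argument or row to a line, values as JSON. servo_tool: Moves the arm, as the interface text tells. Its arguments: {"type":"object","properties":{"moves":{"type":"array","items":{"type":"object","properties":{"translation":{"type":"array","items":{"type":"number"}},"rotation":{"type":"array","items":{"type":"number"}}}}},"grip":{"type":"number"},"squeeze":{"type":"number"}},"required":["moves"]}

```bash
mkdir -p pics; cat > h.py <<'E'
import numpy as np, cv2
from scipy.spatial.transform import Rotation as R
from station import bot
def cam(name):
    o=bot.get_obs(); im=bot.read_camera(name); c=bot.get_calibration(name)
    if 'world_to_cam' in c: T=np.linalg.inv(np.array(c['world_to_cam']))
    else:
        W=np.eye(4); W[:3,:3]=R.from_rotvec(o['tcp_rot']).as_matrix(); W[:3,3]=o['tool_pos']; T=W@np.array(c['T_tool_cam'])
    return im,np.array(c['mtx']),np.array(c['D']),T
def ray(px,K,D,T):
    p=cv2.undistortPoints(np.array(px,float).reshape(-1,1,2),K,D).reshape(-1,2)
    d=np.c_[p,np.ones(len(p))]@T[:3,:3].T
    return T[:3,3],d
def onplane(px,K,D,T,z):
    o,d=ray(px,K,D,T); return o+d*((z-o[2])/d[:,2])[:,None]
def proj(P,K,D,T):
    Ti=np.linalg.inv(T); return cv2.projectPoints(np.array(P,float).reshape(-1,3),cv2.Rodrigues(Ti[:3,:3])[0],Ti[:3,3],K,D)[0].reshape(-1,2)
E
python3 - <<'E'
from h import *
a=[cam(n) for n in("top","side")]
for n,x in zip(("top","side"),a): cv2.imwrite(f'pics/{n}0.png',x[0]); print(n,x[3].round(3).tolist(),x[1].round(0).tolist(),x[2])
print(bot.get_obs())
E
```

```text
top [[0.023, -0.991, 0.135, 0.405], [-1.0, -0.024, -0.005, 0.193], [0.008, -0.135, -0.991, 1.257], [0.0, 0.0, 0.0, 1.0]] [[427.0, 0.0, 280.0], [0.0, 427.0, 213.0], [0.0, 0.0, 1.0]] [0.04341253 0.         0.         0.         0.        ]
side [[0.914, -0.19, 0.358, 0.142], [-0.405, -0.377, 0.833, -0.693], [-0.023, -0.906, -0.422, 0.559], [0.0, 0.0, 0.0, 1.0]] [[433.0, 0.0, 285.0], [0.0, 433.0, 202.0], [0.0, 0.0, 1.0]] [-0.13902394  0.          0.          0.          0.        ]
{'clock': 0.1, 'qpos': array([ 1.05289020e+00,  8.78317073e-02,  1.37208155e+00,  7.44605526e-06,
        1.68359586e+00, -1.03049928e-01]), 'dq': array([ 1.04800117e-03, -3.01245641e-03, -2.63933233e-03,  2.61854801e-04,
        9.80672765e-05,  2.28746903e-04]), 'effort': array([ 2.89737181e-03, -3.41251230e+01, -3.03303945e+01,  7.19937379e-02,
        3.03558866e-02, -8.14382929e-05]), 'tool_pos': array([0.22141505, 0.50292849, 0.20445916]), 'tcp_rot': array([-6.46868006e-01, -3.07366804e+00,  2.86235230e-03]), 'wrist_force': array([ 0.10703735, -0.50800439,  0.00435886]), 'ft_torque': array([ 0.00796066, -0.04177812, -0.02653086]), 'grasp_force': 0.0, 'opening': 1.0006471879361212}
```

View pics/top0.png

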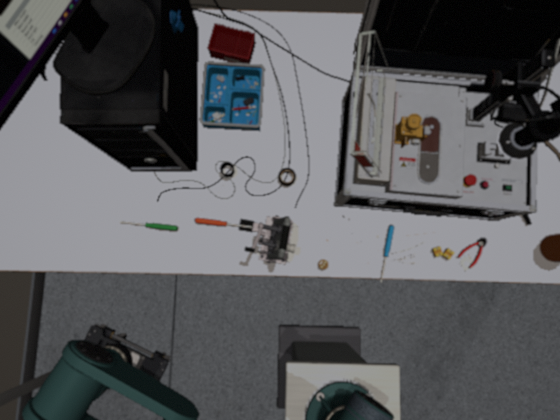

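View pics/side0.png

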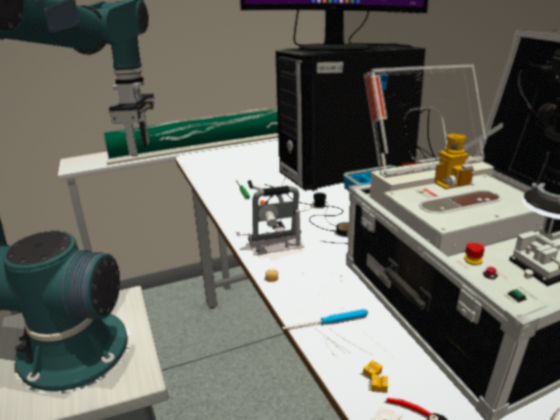

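The red screwdriver (195–250, 222) has its blade on the dark pad at (246,224), so it is screwdriver_1. The green one (150,226) is the look-alike. The blue one (388,240) stands alone to the right and is screwdriver_2. The stand is at (272,240). I'll confirm this in a crop and measure.

```bash
python3 - <<'E'
from h import *
im,K,D,T=cam("top")
c=cv2.resize(im[200:290,180:330],None,fx=5.3,fy=5.3,interpolation=cv2.INTER_CUBIC); cv2.imwrite('pics/crop1.png',c)
hsv=cv2.cvtColor(im,cv2.COLOR_BGR2HSV)
for n,lo,hi,(r0,r1,c0,c1) in (("red",(0,120,90),(15,255,255),(205,240,180,240)),("blue",(95,120,90),(115,255,255),(215,290,370,400)),("green",(45,80,40),(85,255,255),(210,240,110,185))):
    m=np.zeros(im.shape[:2],np.uint8); m[r0:r1,c0:c1]=cv2.inRange(hsv,lo,hi)[r0:r1,c0:c1]
    p=np.argwhere(m)[:,::-1].astype(float); 
    P=onplane(p,K,D,T,0.0085 if n!="red" else .0105)
    mu=P.mean(0); u,s,vt=np.linalg.svd((P-mu)[:,:2]); t=(P-mu)[:,:2]@vt[0]
    print(n,len(p),p.mean(0),mu.round(4),vt[0].round(3),t.min().round(4),t.max().round(4))
# points on plane
for px in ((246,224),(272,240),(322,265),(382,280),(241,225)): print(px,onplane([px],K,D,T,0.004).round(3))
E
```

```text
red 121 [210.23966942 221.66942149] [0.5431 0.3908 0.0105] [-0.091 -0.996] -0.0423 0.0462
blue 122 [388.39344262 240.16393443] [ 0.5017 -0.1311  0.0085] [-0.981  0.194] -0.0431 0.0446
green 121 [161.60330579 226.3553719 ] [0.5262 0.5319 0.0085] [-0.085 -0.996] -0.0459 0.0426
(246, 224) [[0.539 0.287 0.004]]
(272, 240) [[0.494 0.209 0.004]]
(322, 265) [[0.425 0.061 0.004]]
(382, 280) [[ 0.386 -0.112  0.004]]
(241, 225) [[0.536 0.301 0.004]]
```

View pics/crop1.png

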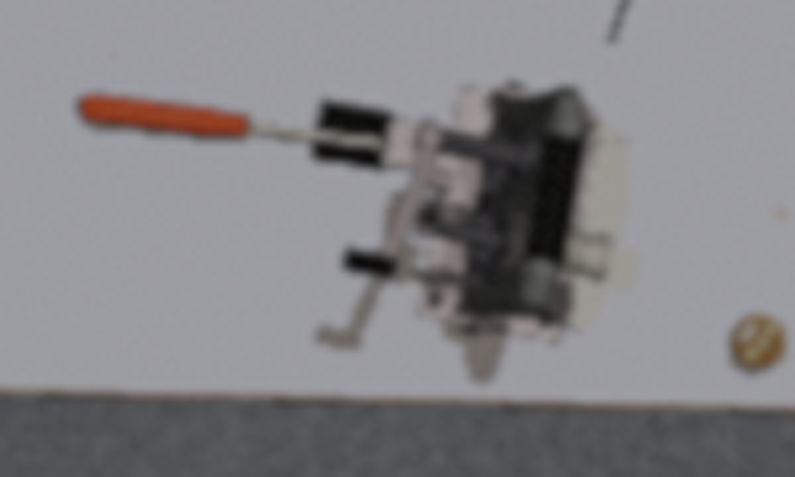

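The crop shows the red handle left at crop (80–245, 115), its blade ending on the black pad (352,134), the folded kickstand with its peg at (370,262), and the top bar at about (550,180). Red is confirmed as screwdriver_1. I'll go above it now.

```bash
cat >> h.py <<'E'
def goal(pos,yaw,tilt=None):
    """tool moves to reach world pos, tool y at world angle yaw(deg), pointing down"""
    o=bot.get_obs(); A=R.from_rotvec(o['tcp_rot'])
    a=np.radians(yaw); y=np.array([np.cos(a),np.sin(a),0]); z=np.array([0,0,-1.]); x=np.cross(y,z)
    B=R.from_matrix(np.c_[x,y,z])
    if tilt is not None: B=R.from_rotvec(tilt)*B
    print('trans',A.inv().apply(np.array(pos)-o['tool_pos']).round(4),'rot',(A.inv()*B).as_rotvec().round(4),'at',o['tool_pos'].round(4),o['clock'])
E
python3 -c "
from h import *
goal((.542,.381,.13),-5.2)"
```

```text
trans [-0.3425  0.0176  0.0745] rot [-1.5000e-03  9.0000e-04  1.2468e+00] at [0.2214 0.503  0.2046] 0.15
```

servo_tool(
  moves=[
    {"translation": [-0.3425,0.0176,0.0745],"rotation": [0,0,1.247]},
    {"translation": [-0.3425,0.0176,0.0745],"rotation": [0,0,1.247]},
    {"translation": [-0.3425,0.0176,0.0745],"rotation": [0,0,1.247]},
    {"translation": [-0.3425,0.0176,0.0745],"rotation": [0,0,1.247]},
    {"translation": [-0.3425,0.0176,0.0745],"rotation": [0,0,1.247]},
    {"translation": [-0.3425,0.0176,0.0745],"rotation": [0,0,1.247]},
    {"translation": [-0.3425,0.0176,0.0745],"rotation": [0,0,1.247]},
    {"translation": [-0.3425,0.0176,0.0745],"rotation": [0,0,1.247]},
  ],
  grip=0.06,
)

```text
clock: 0.82
tool_pos: [0.5276, 0.3864, 0.1338]
tcp_rot: [-2.049, -2.381, 0.001]
wrist_force: [0.2, 0.1, 0.1]
opening: 0.638
grasp_force: 0.0
```

```bash
python3 -c "
from h import *
goal((.542,.381,.13),-5.2)"
```

```text
trans [-0.0075  0.0134  0.0038] rot [-8.000e-04  2.000e-04  2.405e-01] at [0.5276 0.3864 0.1338] 0.8167
```

servo_tool(
  moves=[
    {"translation": [-0.0075,0.0134,0.0038],"rotation": [0,0,0.235]},
    {"translation": [-0.0075,0.0134,0.0038],"rotation": [0,0,0.235]},
    {"translation": [-0.0075,0.0134,0.0038],"rotation": [0,0,0.235]},
    {"translation": [-0.0075,0.0134,0.0038],"rotation": [0,0,0.235]},
  ],
)

```text
clock: 1.15
tool_pos: [0.5404, 0.382, 0.1303]
tcp_rot: [-2.304, -2.134, 0.002]
wrist_force: [-0.8, -0.5, -0.0]
opening: 0.641
grasp_force: 0.0
```

```bash
python3 - <<'E'
from h import *
goal((.542,.381,.13),-5.2)
im,K,D,T=cam("wrist"); cv2.imwrite('pics/w1.png',im)
hsv=cv2.cvtColor(im,cv2.COLOR_BGR2HSV)
m=cv2.inRange(hsv,(0,130,90),(15,255,255)); n,l,st,ce=cv2.connectedComponentsWithStats(m); k=1+st[1:,4].argmax(); print(st[k],ce[k])
p=np.argwhere(l==k)[:,::-1].astype(float)
P=onplane(p,K,D,T,.0085); mu=P.mean(0); u,s,vt=np.linalg.svd((P-mu)[:,:2],full_matrices=False); t=(P-mu)[:,:2]@vt[0]
print(mu.round(4),vt[0].round(4),t.min(),t.max(),T.round(3).tolist())
E
```

```text
trans [-0.0009  0.0017  0.0003] rot [-0.0012  0.0004  0.0142] at [0.5404 0.382  0.1303] 1.15
[ 275  143   19  104 1711] [284.34248977 193.8591467 ]
[0.5427 0.3899 0.0085] [-0.0926 -0.9957] -0.044186264610591955 0.04750040028385627 [[0.997, -0.074, -0.018, 0.546], [-0.077, -0.968, -0.239, 0.451], [-0.0, 0.24, -0.971, 0.309], [0.0, 0.0, 0.0, 1.0]]
```

View pics/w1.png

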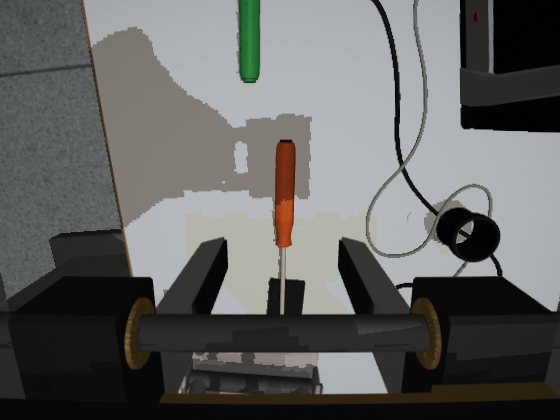

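The wrist view shows the red handle between the open fingers (285,143–247) with its blade on the pad at (285,295). Its position agrees with the top view. I'll descend and grip.

servo_tool(
  moves=[
    {"translation": [-0.001,0.002,0.04],"rotation": [0,0,0.014]},
    {"translation": [-0.001,0.002,0.08],"rotation": [0,0,0.014]},
    {"translation": [-0.001,0.002,0.11],"rotation": [0,0,0.014]},
    {"translation": [-0.001,0.002,0.126],"rotation": [0,0,0.014]},
    {"translation": [-0.001,0.002,0.126],"rotation": [0,0,0.014]},
    {"translation": [-0.001,0.002,0.126],"rotation": [0,0,0.014]},
  ],
)

```text
clock: 1.7
tool_pos: [0.5414, 0.3817, 0.0048]
tcp_rot: [-2.319, -2.119, 0.001]
wrist_force: [0.1, -0.2, -0.5]
opening: 0.636
grasp_force: 0.0
```

servo_tool(
  moves=[
    {"translation": [0,0,0]},
    {"translation": [0,0,0]},
    {"translation": [0,0,0]},
    {"translation": [0,0,0]},
    {"translation": [0,0,0]},
  ],
  grip=0.0,
  squeeze=25,
)

```text
$.moves[0]: bad value
```

servo_tool(
  moves=[
    {"translation": [0,0,-0.03]},
    {"translation": [0,0,-0.07]},
    {"translation": [0,0,-0.11]},
    {"translation": [0,0,-0.15]},
    {"translation": [0,0,-0.19]},
    {"translation": [0,0,-0.23]},
    {"translation": [0,0,-0.26]},
    {"translation": [0,0,-0.26]},
  ],
)

```text
$.moves[0]: bad value
```

```bash
python3 - <<'E'
from h import *
goal((.4925,-.073,.262),-101.2)
im,K,D,T=cam("wrist"); cv2.imwrite('pics/w2.png',im)
E
```

```text
trans [-0.4573 -0.008  -0.2571] rot [-2.0000e-04  5.0000e-04  1.6765e+00] at [0.5414 0.3817 0.0048] 1.7
```

View pics/w2.png

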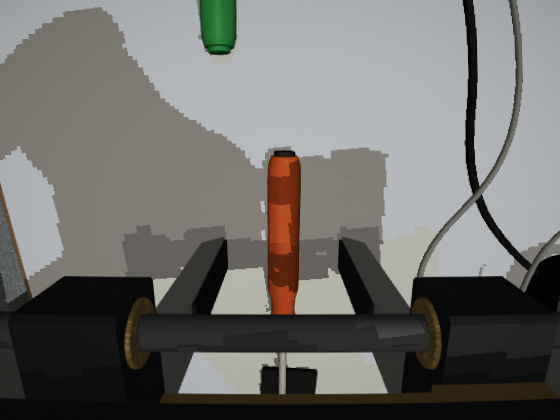

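The rotation must be given in every row. The handle lies centred between the fingers (283,155–310), so I'll close on it.

servo_tool(
  moves=[
    {"translation": [0,0,0],"rotation": [0,0,0]},
    {"translation": [0,0,0],"rotation": [0,0,0]},
    {"translation": [0,0,0],"rotation": [0,0,0]},
    {"translation": [0,0,0],"rotation": [0,0,0]},
    {"translation": [0,0,0],"rotation": [0,0,0]},
    {"translation": [0,0,0],"rotation": [0,0,0]},
  ],
  grip=0.0,
  squeeze=25,
)

```text
clock: 2.25
tool_pos: [0.5425, 0.3811, 0.0051]
tcp_rot: [2.322, 2.116, 0.0]
wrist_force: [0.0, 0.2, -0.5]
opening: 0.255
grasp_force: 0.0
```

servo_tool(
  moves=[
    {"translation": [0,0,-0.03],"rotation": [0,0,0]},
    {"translation": [0,0,-0.07],"rotation": [0,0,0]},
    {"translation": [0,0,-0.11],"rotation": [0,0,0]},
    {"translation": [0,0,-0.15],"rotation": [0,0,0]},
    {"translation": [0,0,-0.19],"rotation": [0,0,0]},
    {"translation": [0,0,-0.23],"rotation": [0,0,0]},
    {"translation": [0,0,-0.26],"rotation": [0,0,0]},
    {"translation": [0,0,-0.26],"rotation": [0,0,0]},
  ],
)

```text
clock: 2.92
tool_pos: [0.5446, 0.3823, 0.2752]
tcp_rot: [2.32, 2.113, 0.025]
wrist_force: [0.5, -0.8, 1.7]
opening: 0.0
grasp_force: 0.0
```

```bash
python3 - <<'E'
from h import *
goal((.46,.15,.29),-50)
goal((.4925,-.073,.262),-101.2)
E
```

```text
trans [-0.239  -0.0625 -0.0179] rot [ 0.0088 -0.0142  0.7796] at [0.5446 0.3823 0.2752] 2.9167
trans [-0.4583 -0.0098  0.0087] rot [ 0.002  -0.0182  1.6732] at [0.5446 0.3823 0.2752] 2.9167
```

The fingers were still closing when I lifted, so the grasp missed. I'll go down again and measure on the way.

servo_tool(
  moves=[
    {"translation": [0,0,0.04],"rotation": [0,0,0]},
    {"translation": [0,0,0.08],"rotation": [0,0,0]},
    {"translation": [0,0,0.12],"rotation": [0,0,0]},
    {"translation": [0,0,0.14],"rotation": [0,0,0]},
    {"translation": [0,0,0.14],"rotation": [0,0,0]},
    {"translation": [0,0,0.14],"rotation": [0,0,0]},
    {"translation": [0,0,0.14],"rotation": [0,0,0]},
  ],
  grip=0.06,
)

```text
clock: 3.5
tool_pos: [0.5434, 0.3816, 0.127]
tcp_rot: [2.322, 2.115, 0.005]
wrist_force: [-0.5, 0.3, 1.8]
opening: 0.468
grasp_force: 0.0
```

```bash
cat > sd.py <<'E'
from h import *
im,K,D,T=cam("wrist")
hsv=cv2.cvtColor(im,cv2.COLOR_BGR2HSV)
m=cv2.inRange(hsv,(0,130,90),(15,255,255)); n,l,st,ce=cv2.connectedComponentsWithStats(m); k=1+st[1:,4].argmax(); print(st[k],ce[k])
p=np.argwhere(l==k)[:,::-1].astype(float)
P=onplane(p,K,D,T,.0085); mu=P.mean(0); u,s,vt=np.linalg.svd((P-mu)[:,:2],full_matrices=False); t=(P-mu)[:,:2]@vt[0]
print(mu.round(4),vt[0].round(4),t.min(),t.max())
E
python3 - <<'E'
import sd
from h import *
goal((.542,.380,.004),-5.2)
E
```

```text
[ 271  143   19  106 1782] [280.04545455 194.28114478]
[0.5426 0.3903 0.0085] [-0.0899 -0.9959] -0.04402599775668617 0.0483830678895348
trans [-0.0025 -0.0022  0.124 ] rot [ 0.0042 -0.0031 -0.0023] at [0.5439 0.3819 0.1281] 3.55
```

The screwdriver has not moved. I'll descend and close with more time.

servo_tool(
  moves=[
    {"translation": [-0.0015,-0.002,0.04],"rotation": [0,0,0]},
    {"translation": [-0.0015,-0.002,0.08],"rotation": [0,0,0]},
    {"translation": [-0.0015,-0.002,0.11],"rotation": [0,0,0]},
    {"translation": [-0.0015,-0.002,0.123],"rotation": [0,0,0]},
    {"translation": [-0.0015,-0.002,0.123],"rotation": [0,0,0]},
    {"translation": [-0.0015,-0.002,0.123],"rotation": [0,0,0]},
  ],
)

```text
clock: 4.05
tool_pos: [0.542, 0.3808, 0.0045]
tcp_rot: [2.322, 2.115, 0.007]
wrist_force: [0.0, 0.0, 0.8]
opening: 0.639
grasp_force: 0.0
```

servo_tool(
  moves=[
    {"translation": [0,0,0],"rotation": [0,0,0]},
    {"translation": [0,0,0],"rotation": [0,0,0]},
    {"translation": [0,0,0],"rotation": [0,0,0]},
    {"translation": [0,0,0],"rotation": [0,0,0]},
    {"translation": [0,0,0],"rotation": [0,0,0]},
    {"translation": [0,0,0],"rotation": [0,0,0]},
    {"translation": [0,0,0],"rotation": [0,0,0]},
    {"translation": [0,0,0],"rotation": [0,0,0]},
  ],
  grip=0.0,
  squeeze=25,
)

```text
clock: 4.72
tool_pos: [0.5404, 0.3798, 0.002]
tcp_rot: [2.322, 2.116, 0.0]
wrist_force: [0.3, 0.1, -0.3]
opening: 0.164
grasp_force: 25.0
```

servo_tool(
  moves=[
    {"translation": [0,0,0],"rotation": [0,0,0]},
    {"translation": [0,0,0],"rotation": [0,0,0]},
    {"translation": [0,0,0],"rotation": [0,0,0]},
    {"translation": [0,0,0],"rotation": [0,0,0]},
  ],
)

```text
clock: 5.05
tool_pos: [0.5404, 0.3798, 0.002]
tcp_rot: [2.322, 2.116, 0.0]
wrist_force: [-1.0, -0.7, 0.2]
opening: 0.164
grasp_force: 25.0
```

servo_tool(
  moves=[
    {"translation": [0,0,-0.03],"rotation": [0,0,0]},
    {"translation": [0,0,-0.07],"rotation": [0,0,0]},
    {"translation": [0,0,-0.11],"rotation": [0,0,0]},
    {"translation": [0,0,-0.15],"rotation": [0,0,0]},
    {"translation": [0,0,-0.19],"rotation": [0,0,0]},
    {"translation": [0,0,-0.23],"rotation": [0,0,0]},
    {"translation": [0,0,-0.27],"rotation": [0,0,0]},
    {"translation": [0,0,-0.27],"rotation": [0,0,0]},
  ],
)

```text
clock: 5.72
tool_pos: [0.5425, 0.3812, 0.2836]
tcp_rot: [2.319, 2.113, 0.028]
wrist_force: [-0.3, 0.1, 2.1]
opening: 0.167
grasp_force: 25.0
```

```bash
python3 - <<'E'
from h import *
goal((.45,.13,.27),-50)
goal((.4925,-.073,.262),-101.2)
E
```

```text
trans [-0.2588 -0.069   0.0098] rot [ 0.0097 -0.0159  0.7798] at [0.5425 0.3812 0.2836] 5.7167
trans [-0.4571 -0.008   0.0166] rot [ 0.0021 -0.0204  1.6734] at [0.5425 0.3812 0.2836] 5.7167
```

servo_tool(
  moves=[
    {"translation": [-0.259,-0.069,0],"rotation": [0,0,0.78]},
    {"translation": [-0.259,-0.069,0],"rotation": [0,0,0.78]},
    {"translation": [-0.259,-0.069,0],"rotation": [0,0,0.78]},
    {"translation": [-0.259,-0.069,0],"rotation": [0,0,0.78]},
    {"translation": [-0.259,-0.069,0],"rotation": [0,0,0.78]},
    {"translation": [-0.259,-0.069,0],"rotation": [0,0,0.78]},
    {"translation": [-0.259,-0.069,0],"rotation": [0,0,0.78]},
    {"translation": [-0.259,-0.069,0],"rotation": [0,0,0.78]},
  ],
)

```text
clock: 6.38
tool_pos: [0.4464, 0.1253, 0.2725]
tcp_rot: [2.954, 1.066, 0.001]
wrist_force: [-0.1, 0.5, 0.4]
opening: 0.166
grasp_force: 25.0
```

```bash
python3 - <<'E'
from h import *
goal((.4925,-.073,.2),-101.2)
E
```

```text
trans [-0.0912  0.182   0.0727] rot [ 0.0012 -0.0011  0.888 ] at [0.4464 0.1253 0.2725] 6.3833
```

servo_tool(
  moves=[
    {"translation": [-0.02,0.04,0],"rotation": [0,0,0.125]},
    {"translation": [-0.04,0.075,0.01],"rotation": [0,0,0.25]},
    {"translation": [-0.06,0.11,0.03],"rotation": [0,0,0.375]},
    {"translation": [-0.08,0.145,0.05],"rotation": [0,0,0.5]},
    {"translation": [-0.091,0.17,0.07],"rotation": [0,0,0.625]},
    {"translation": [-0.091,0.182,0.072],"rotation": [0,0,0.75]},
    {"translation": [-0.091,0.182,0.072],"rotation": [0,0,0.875]},
    {"translation": [-0.091,0.182,0.072],"rotation": [0,0,0.888]},
  ],
)

```text
clock: 7.05
tool_pos: [0.4951, -0.0697, 0.1982]
tcp_rot: [-3.126, 0.303, 0.004]
wrist_force: [0.2, -0.3, -0.6]
opening: 0.166
grasp_force: 25.0
```

```bash
cat > sd2.py <<'E'
from h import *
# both screwdrivers in the top view, handle on desk plane z=8.5mm
im,K,D,T=cam("top"); hsv=cv2.cvtColor(im,cv2.COLOR_BGR2HSV)
for n,lo,hi in (("red",(0,120,90),(15,255,255)),("blue",(95,120,90),(115,255,255))):
    m=np.zeros(im.shape[:2],np.uint8); m[205:290,355:402]=cv2.inRange(hsv,lo,hi)[205:290,355:402]
    p=np.argwhere(m)[:,::-1].astype(float)
    if len(p)<20: print(n,len(p)); continue
    P=onplane(p,K,D,T,.0085); mu=P.mean(0); u,s,vt=np.linalg.svd((P-mu)[:,:2],full_matrices=False); t=(P-mu)[:,:2]@vt[0]
    print(n,len(p),mu.round(4),vt[0].round(3),t.min().round(3),t.max().round(3))
E
python3 - <<'E'
from h import *
goal((.4925,-.073,.06),-101.2)
im,K,D,T=cam("wrist"); cv2.imwrite('pics/w3.png',im)
hsv=cv2.cvtColor(im,cv2.COLOR_BGR2HSV)
for n,lo,hi,z in (("red",(0,130,90),(15,255,255),.205),("blue",(95,120,90),(115,255,255),.0085)):
    m=cv2.inRange(hsv,lo,hi); q,l,st,ce=cv2.connectedComponentsWithStats(m); k=1+st[1:,4].argmax(); print(n,st[k])
    P=onplane(np.argwhere(l==k)[:,::-1].astype(float),K,D,T,z); mu=P.mean(0); u,s,vt=np.linalg.svd((P-mu)[:,:2],full_matrices=False); t=(P-mu)[:,:2]@vt[0]
    print(mu.round(4),vt[0].round(4),t.min(),t.max())
E
```

```text
trans [-0.0015  0.0038  0.1382] rot [-0.001   0.0028  0.0023] at [ 0.4951 -0.0697  0.1982] 7.05
red [ 266  152   34  162 3929]
[ 0.5164 -0.0738  0.205 ] [-0.9829  0.184 ] -0.033395163855387544 0.0532733109837716
blue [ 333  130   16   87 1162]
[ 0.5013 -0.1326  0.0085] [-0.9812  0.1931] -0.04310922934166444 0.04802069683571096
```

View pics/w3.png

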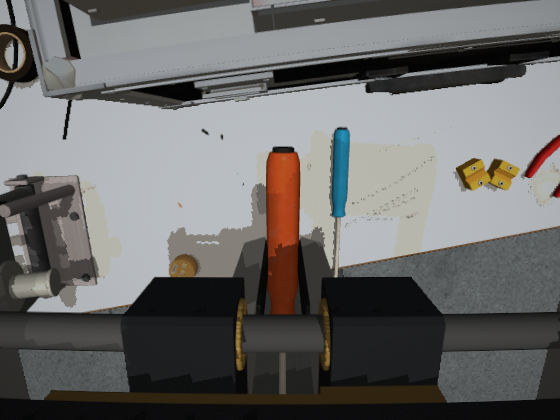

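The wrist view shows the red screwdriver held parallel to the blue one (340,130–215), with the case front above at row ~100. The camera side faces the case, so I'll place it about 25 mm nearer to me.

servo_tool(
  moves=[
    {"translation": [-0.024,0.007,0.03],"rotation": [0,0,0]},
    {"translation": [-0.024,0.007,0.07],"rotation": [0,0,0]},
    {"translation": [-0.024,0.007,0.11],"rotation": [0,0,0]},
    {"translation": [-0.024,0.007,0.14],"rotation": [0,0,0]},
    {"translation": [-0.024,0.007,0.16],"rotation": [0,0,0]},
    {"translation": [-0.024,0.007,0.16],"rotation": [0,0,0]},
  ],
)

```text
clock: 7.6
tool_pos: [0.4662, -0.0697, 0.0351]
tcp_rot: [-3.126, 0.291, 0.015]
wrist_force: [-1.2, 0.0, -1.2]
opening: 0.166
grasp_force: 25.0
```

```bash
python3 -c "
from h import *
goal((.47,-.072,.003),-101.2)"
```

```text
trans [0.0045 0.0016 0.032 ] rot [-0.0013  0.0098  0.0101] at [ 0.4662 -0.0697  0.0351] 7.6
```

servo_tool(
  moves=[
    {"translation": [0.003,0.0016,0.012],"rotation": [0,0,0]},
    {"translation": [0.003,0.0016,0.022],"rotation": [0,0,0]},
    {"translation": [0.003,0.0016,0.029],"rotation": [0,0,0]},
    {"translation": [0.003,0.0016,0.031],"rotation": [0,0,0]},
    {"translation": [0.003,0.0016,0.031],"rotation": [0,0,0]},
  ],
)

```text
clock: 8.02
tool_pos: [0.4726, -0.0738, 0.009]
tcp_rot: [-3.127, 0.297, 0.0]
wrist_force: [-0.5, 0.1, -0.0]
opening: 0.165
grasp_force: 25.0
```

servo_tool(
  moves=[
    {"translation": [0,0,0.003],"rotation": [0,0,0]},
    {"translation": [0,0,0.006],"rotation": [0,0,0]},
    {"translation": [0,0,0.006],"rotation": [0,0,0]},
    {"translation": [0,0,0.006],"rotation": [0,0,0]},
  ],
)

```text
clock: 8.35
tool_pos: [0.4725, -0.0741, 0.003]
tcp_rot: [-3.127, 0.298, -0.0]
wrist_force: [-0.3, -0.2, -1.2]
opening: 0.166
grasp_force: 25.0
```

servo_tool(
  moves=[
    {"translation": [0,0,0],"rotation": [0,0,0]},
    {"translation": [0,0,0],"rotation": [0,0,0]},
    {"translation": [0,0,0],"rotation": [0,0,0]},
    {"translation": [0,0,0],"rotation": [0,0,0]},
    {"translation": [0,0,0],"rotation": [0,0,0]},
  ],
  grip=0.032,
)

```text
clock: 8.77
tool_pos: [0.4726, -0.0741, 0.003]
tcp_rot: [-3.127, 0.298, -0.0]
wrist_force: [-0.5, 0.1, 0.2]
opening: 0.342
grasp_force: 0.0
```

servo_tool(
  moves=[
    {"translation": [0,0,-0.02],"rotation": [0,0,0]},
    {"translation": [0,0,-0.06],"rotation": [0,0,0]},
    {"translation": [0,0,-0.1],"rotation": [0,0,0]},
    {"translation": [0,0,-0.14],"rotation": [0,0,0]},
    {"translation": [0,0,-0.18],"rotation": [0,0,0]},
    {"translation": [0,0,-0.22],"rotation": [0,0,0]},
    {"translation": [0,0,-0.25],"rotation": [0,0,0]},
    {"translation": [0,0,-0.25],"rotation": [0,0,0]},
  ],
)

```text
clock: 9.43
tool_pos: [0.4755, -0.0749, 0.2614]
tcp_rot: [3.125, -0.298, 0.023]
wrist_force: [1.1, -0.3, 0.8]
opening: 0.339
grasp_force: 0.0
```

```bash
python3 - <<'E'
from h import *
goal((.4,.2,.3),-90)
im,K,D,T=cam("wrist"); cv2.imwrite('pics/w4.png',im)
hsv=cv2.cvtColor(im,cv2.COLOR_BGR2HSV)
for n,lo,hi,z in (("red",(0,130,90),(15,255,255),.0085),("blue",(95,120,90),(115,255,255),.0085)):
    m=cv2.inRange(hsv,lo,hi); q,l,st,ce=cv2.connectedComponentsWithStats(m); k=1+st[1:,4].argmax(); print(n,st[k])
    P=onplane(np.argwhere(l==k)[:,::-1].astype(float),K,D,T,z); mu=P.mean(0); u,s,vt=np.linalg.svd((P-mu)[:,:2],full_matrices=False); t=(P-mu)[:,:2]@vt[0]
    print(mu.round(4),vt[0].round(4),t.min().round(3),t.max().round(3))
E
python3 sd2.py
```

```text
trans [-0.1255 -0.2556 -0.0408] rot [ 0.0026 -0.0148 -0.1901] at [ 0.4755 -0.0749  0.2614] 9.4333
red [276 140  14  75 935]
[ 0.4845 -0.0768  0.0085] [-0.9807  0.1954] -0.043 0.049
blue [319 116  13  77 898]
[ 0.5021 -0.1326  0.0085] [-0.9824  0.1867] -0.044 0.048
red 50 [ 0.4587 -0.0703  0.0085] [-0.981  0.196] -0.017 0.02
blue 8
```

Both screwdrivers now lie parallel, with handle centres 58 mm apart. Next I'll look at the stand from above.

servo_tool(
  moves=[
    {"translation": [-0.02,-0.035,-0.01],"rotation": [0,0,-0.1]},
    {"translation": [-0.04,-0.07,-0.02],"rotation": [0,0,-0.19]},
    {"translation": [-0.06,-0.105,-0.03],"rotation": [0,0,-0.19]},
    {"translation": [-0.08,-0.14,-0.04],"rotation": [0,0,-0.19]},
    {"translation": [-0.1,-0.175,-0.04],"rotation": [0,0,-0.19]},
    {"translation": [-0.12,-0.21,-0.04],"rotation": [0,0,-0.19]},
    {"translation": [-0.1255,-0.2556,-0.04],"rotation": [0,0,-0.19]},
    {"translation": [-0.1255,-0.2556,-0.04],"rotation": [0,0,-0.19]},
  ],
  grip=0.0,
)

```text
clock: 10.2
tool_pos: [0.3955, 0.2057, 0.29]
tcp_rot: [-3.14, -0.013, 0.008]
wrist_force: [-0.6, -1.2, 0.1]
opening: 0.008
grasp_force: 0.0
```

servo_tool(
  moves=[
    {"translation": [0,0,0],"rotation": [0,0,0]},
    {"translation": [0,0,0],"rotation": [0,0,0]},
  ],
)

```text
clock: 10.37
tool_pos: [0.397, 0.2001, 0.2908]
tcp_rot: [3.139, 0.001, -0.006]
wrist_force: [-0.0, -0.5, 0.2]
opening: 0.007
grasp_force: 0.0
```

```bash
python3 - <<'E'
from h import *
o=bot.get_obs(); print(o['tool_pos'],o['qpos'])
im,K,D,T=cam("wrist"); np.savez('w5.npz',im=im,K=K,D=D,T=T)
cv2.imwrite('pics/w5.png',cv2.resize(im,(800,600),interpolation=cv2.INTER_CUBIC)); print(T.round(3).tolist())
E
```

```text
[0.39703864 0.2001492  0.29084471] [ 3.39893222e-01 -1.46105832e-01  1.43037466e+00 -7.99528875e-04
  1.86149978e+00  1.90994565e+00]
[[0.0, -0.97, -0.241, 0.467], [-1.0, 0.0, -0.003, 0.201], [0.003, 0.241, -0.97, 0.469], [0.0, 0.0, 0.0, 1.0]]
```

View pics/w5.png

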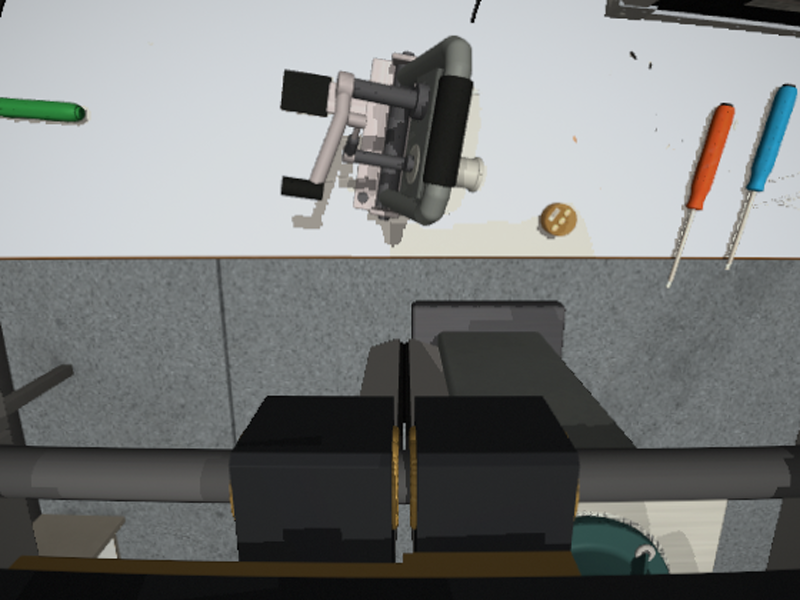

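The view shows the pad at (281–330, 70–115), the sleeve with centre about (449,131), the peg at (281–322, 188), and both screwdrivers parallel. I'll fit the base pose from dark blobs and check it against the given geometry.

```bash
cat > geo.py <<'E'
import numpy as np
def frame2base(p,t): # mm
    x,y,z=p; return np.array([x,y*np.cos(t)+z*np.sin(t),20-y*np.sin(t)+z*np.cos(t)])
def foot(th,t):
    a=np.radians(160)+th  # direction in frame xz from +x: 160deg folded, 270 down
    a=np.radians(160)+th*np.radians(110)/2.0
    return frame2base((22+73*np.cos(a),79,85+73*np.sin(a)),t)
def b2w(p,x,y,yaw):
    p=np.asarray(p,float)/1000; c,s=np.cos(yaw),np.sin(yaw); return np.array([x+c*p[0]-s*p[1],y+s*p[0]+c*p[1],p[2]])
E
python3 - <<'E'
from h import *; from geo import *
d=np.load('w5.npz'); im,K,D,T=[d[k] for k in('im','K','D','T')]
g=im.max(2); m=(g<45).astype(np.uint8); m[:, :180]=0; m[150:]=0; m[:,345:]=0
n,l,st,ce=cv2.connectedComponentsWithStats(m)
C={}
for k in range(1,n):
    if st[k,4]>150:
        r=cv2.minAreaRect(np.argwhere(l==k)[:,::-1].astype(np.float32)); print(st[k],ce[k].round(1),np.round(r[0],1),np.round(r[1],1),round(r[2],1))
s=.7
pad=onplane(np.array([(285,70),(330,75),(326,115),(281,109)])*s,K,D,T,.004); print(pad.round(4)); 
e1=(pad[0]+pad[1]-pad[2]-pad[3])/2; e2=(pad[0]+pad[3]-pad[1]-pad[2])/2; print('x-edge',np.linalg.norm(e1),np.degrees(np.arctan2(e1[1],e1[0])),'y-edge',np.linalg.norm(e2),np.degrees(np.arctan2(e2[1],e2[0]))-90)
bar=frame2base((0,0,140),-.24)
sl=onplane(np.array([(454,77.5),(444,184)])*s,K,D,T,bar[2]/1000+.008); v=sl[0]-sl[1]; print('sleeve',sl.round(4),np.linalg.norm(v),np.degrees(np.arctan2(v[1],v[0])))
pm=pad.mean(0); bm=sl.mean(0); print(pm,bm)
w=pm-bm; bb=np.array([27,84])-bar[:2]; yaw=np.arctan2(w[1],w[0])-np.arctan2(bb[1],bb[0]); print('dist',np.hypot(*w[:2]),np.hypot(*bb)/1000,'yaw',np.degrees(yaw))
for yw in (yaw,np.radians(-5.5)):
    o=(pm+bm)[:2]/2-(b2w((*(np.array([27,84])+bar[:2])/2,0),0,0,yw))[:2]
    print('orig',o,yw, 'foot px',(proj(b2w(foot(0,-.24),*o,yw),K,D,T)/s).round(1),'bar',(proj(b2w(bar,*o,yw),K,D,T)/s).round(1),'foot w',b2w(foot(0,-.24),*o,yw).round(4))
E
```

```text
[281  36  30  35 191] [295.5  51.7] [298.8  51.3] [17.  36.1] 45.0
[197  50  35  31 863] [213.3  64.8] [213.5  65.1] [32.5 27.8] 7.1
[ 296   52   35   79 1777] [312.8  91. ] [312.8  91.4] [23.5 77.5] 9.8
[247  66  51  44 208] [281.   82.2] [276.2  77.9] [54.8 32.6] 52.0
[197 124  29  16 325] [211.  131.6] [211.4 131.5] [28.4 11.9] 8.1
[[0.5544 0.3021 0.004 ]
 [0.5501 0.2632 0.004 ]
 [0.5169 0.2677 0.004 ]
 [0.5222 0.3072 0.004 ]]
x-edge 0.03301085647494323 -8.311785460105764 y-edge 0.03944944847712049 -6.992921092841115
sleeve [[0.52   0.1714 0.164 ]
 [0.4606 0.176  0.164 ]] 0.05963600202510431 -4.483130280373771
[0.53590627 0.28507342 0.004     ] [0.49028052 0.17368836 0.16398732]
dist 0.12036753024462339 0.12034623189086238 yaw -9.310257875212486
orig [0.49566835 0.20653819] -0.16249465413218922 foot px [[301.9 187.9]] bar [[447.7 132.9]] foot w [0.4579 0.264  0.1456]
orig [0.49722482 0.20543075] -0.09599310885968812 foot px [[308.  191.4]] bar [[450.1 126.3]] foot w [0.4557 0.2603 0.1456]
```

The fit is consistent: pad-to-bar distance 120.4 mm against 120.3, and the predicted foot pixel (302,188) matches the observed (302,188). The base is at (0.4957, 0.2065) with yaw −9.3°. I'll approach above the peg with closed fingers.

```bash
cat >> geo.py <<'E'
B=(.4957,.2065,np.radians(-9.3))
def contact(th,t=-.24,yf=85,up=6):
    a=np.radians(160)+th
    return b2w(frame2base((22+73*np.cos(a),yf,85+73*np.sin(a)),t)+[0,0,up],*B)
E
python3 - <<'E'
from h import *; from geo import *
for th in (0,.3,.6,.9,1.2): print(th,contact(th).round(4))
goal(contact(0)+[0,0,.03],-9.3)
E
```

```text
0 [0.4588 0.2697 0.153 ]
0.3 [0.4554 0.2754 0.1322]
0.6 [0.4584 0.2802 0.1112]
0.9 [0.4676 0.2835 0.0916]
1.2 [0.4821 0.2851 0.0755]
trans [ 0.0617 -0.0704  0.1081] rot [-6.0000e-04  3.4000e-03 -1.4096e+00] at [0.3974 0.1996 0.2914] 10.4167
```

servo_tool(
  moves=[
    {"translation": [0.0617,-0.0704,0],"rotation": [0,0,-0.2]},
    {"translation": [0.0617,-0.0704,0],"rotation": [0,0,-0.4]},
    {"translation": [0.0617,-0.0704,0],"rotation": [0,0,-0.6]},
    {"translation": [0.0617,-0.0704,0.02],"rotation": [0,0,-0.8]},
    {"translation": [0.0617,-0.0704,0.04],"rotation": [0,0,-1.0]},
    {"translation": [0.0617,-0.0704,0.06],"rotation": [0,0,-1.2]},
    {"translation": [0.0617,-0.0704,0.08],"rotation": [0,0,-1.4]},
    {"translation": [0.0617,-0.0704,0.1],"rotation": [0,0,-1.41]},
  ],
)

```text
clock: 11.08
tool_pos: [0.46, 0.2686, 0.1914]
tcp_rot: [2.755, 1.509, -0.002]
wrist_force: [0.3, -0.6, -0.5]
opening: 0.002
grasp_force: 0.0
```

```bash
python3 - <<'E'
from h import *; from geo import *
goal(contact(0)+[0,0,.03],-9.3)
E
```

```text
trans [ 0.0003 -0.0016  0.0084] rot [-3.000e-04  1.000e-03 -4.062e-01] at [0.46   0.2686 0.1914] 11.0833
```

servo_tool(
  moves=[
    {"translation": [0,-0.001,0.002],"rotation": [0,0,-0.12]},
    {"translation": [0,-0.001,0.004],"rotation": [0,0,-0.24]},
    {"translation": [0,-0.001,0.006],"rotation": [0,0,-0.36]},
    {"translation": [0,-0.001,0.008],"rotation": [0,0,-0.406]},
    {"translation": [0,-0.001,0.008],"rotation": [0,0,-0.406]},
    {"translation": [0,-0.001,0.008],"rotation": [0,0,-0.406]},
  ],
)

```text
clock: 11.58
tool_pos: [0.459, 0.2698, 0.1845]
tcp_rot: [-2.401, -2.026, 0.001]
wrist_force: [0.4, -0.4, -0.1]
opening: 0.007
grasp_force: 0.0
```

```bash
python3 - <<'E'
from h import *; from geo import *
goal(contact(0)+[0,0,.03],-9.3)
im,K,D,T=cam("wrist"); cv2.imwrite('pics/w6.png',im)
print(proj([contact(0,yf=85,up=0),contact(0,yf=66,up=0),contact(0,yf=92,up=0)],K,D,T).round())
o=bot.get_obs(); A=R.from_rotvec(o['tcp_rot'])
for th in (0,.2,.4,.6,.75,.9,1.05,1.2,1.3): print(th,A.inv().apply(contact(th)-o['tool_pos']).round(4))
E
```

```text
trans [-0.0001 -0.0001  0.0015] rot [-0.0006  0.0007 -0.007 ] at [0.459  0.2698 0.1845] 11.5833
[[282. 233.]
 [282. 257.]
 [282. 224.]]
0 [-0.0004 -0.      0.0317]
0.2 [ 0.0029 -0.0036  0.0454]
0.4 [ 0.0064 -0.0044  0.0596]
0.6 [ 0.0099 -0.0022  0.0736]
0.75 [0.0123 0.0013 0.0836]
0.9 [0.0147 0.0063 0.0931]
1.05 [0.0168 0.0127 0.1017]
1.2 [0.0187 0.0203 0.1093]
1.3 [0.0199 0.026  0.1137]
```

View pics/w6.png

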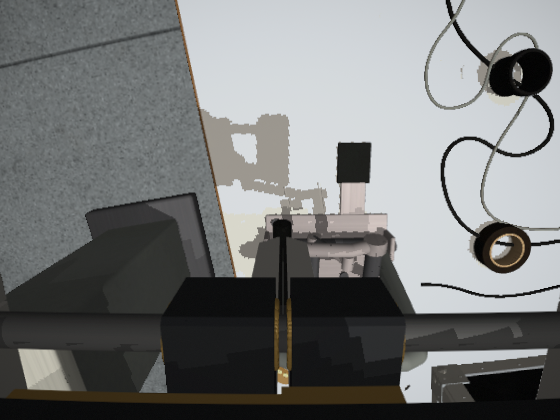

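The peg's outer end shows at (282,228), right at the fingertips and as predicted. I'll push along the arc.

servo_tool(
  moves=[
    {"translation": [-0.0004,0,0.02],"rotation": [0,0,-0.007]},
    {"translation": [-0.0004,0,0.0317],"rotation": [0,0,-0.007]},
    {"translation": [0.001,-0.002,0.0385],"rotation": [0,0,-0.007]},
    {"translation": [0.003,-0.0036,0.0454],"rotation": [0,0,-0.007]},
    {"translation": [0.0045,-0.004,0.0525],"rotation": [0,0,-0.007]},
    {"translation": [0.0064,-0.0044,0.0596],"rotation": [0,0,-0.007]},
    {"translation": [0.008,-0.0033,0.0666],"rotation": [0,0,-0.007]},
    {"translation": [0.01,-0.0022,0.0736],"rotation": [0,0,-0.007]},
  ],
)

```text
clock: 12.3
tool_pos: [0.458, 0.2821, 0.1109]
tcp_rot: [-2.39, -2.039, -0.001]
wrist_force: [-0.4, -0.2, 1.0]
opening: 0.003
grasp_force: 0.4
```

```bash
python3 - <<'E'
from h import *; from geo import *
im,K,D,T=cam("wrist"); cv2.imwrite('pics/w7.png',im)
o=bot.get_obs(); A=R.from_rotvec(o['tcp_rot'])
print(o['wrist_force'],o['tool_pos'])
for th in (.6,.75,.9,1.05,1.2,1.3): print(th,A.inv().apply(contact(th)-o['tool_pos']).round(4))
E
```

```text
[ 0.6132912   0.82934526 -0.4027093 ] [0.45765509 0.28201354 0.10912332]
0.6 [-0.0017  0.001  -0.002 ]
0.75 [0.0007 0.0046 0.008 ]
0.9 [0.003  0.0096 0.0175]
1.05 [0.0051 0.016  0.0261]
1.2 [0.007  0.0237 0.0336]
1.3 [0.008  0.0294 0.038 ]
```

View pics/w7.png

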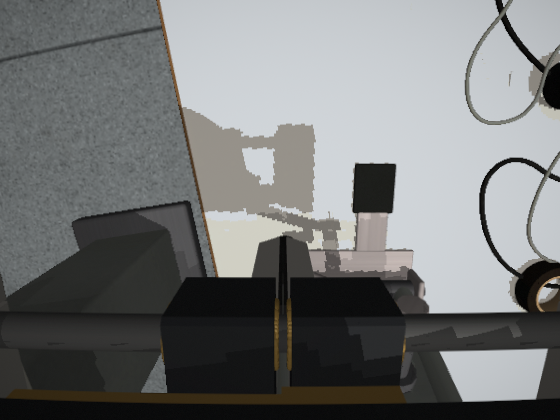

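The peg is hidden under the fingers (282,260) and there is slight contact, so I'll continue past dead centre.

servo_tool(
  moves=[
    {"translation": [-0.001,0.003,0.004],"rotation": [0,0,0]},
    {"translation": [0,0.0046,0.009],"rotation": [0,0,0]},
    {"translation": [0.001,0.007,0.0135],"rotation": [0,0,0]},
    {"translation": [0.002,0.0096,0.0185],"rotation": [0,0,0]},
    {"translation": [0.003,0.013,0.0225],"rotation": [0,0,0]},
    {"translation": [0.004,0.0165,0.0275],"rotation": [0,0,0]},
    {"translation": [0.005,0.02,0.0315],"rotation": [0,0,0]},
    {"translation": [0.006,0.024,0.0345],"rotation": [0,0,0]},
  ],
)

```text
clock: 13.02
tool_pos: [0.4828, 0.2838, 0.0761]
tcp_rot: [-2.39, -2.039, 0.001]
wrist_force: [0.0, 0.7, -0.2]
opening: 0.005
grasp_force: 0.0
```

servo_tool(
  moves=[
    {"translation": [0.001,0.006,0.004],"rotation": [0,0,0]},
    {"translation": [0.001,0.006,0.004],"rotation": [0,0,0]},
    {"translation": [0.001,0.006,0.004],"rotation": [0,0,0]},
    {"translation": [0.001,0.006,0.004],"rotation": [0,0,0]},
  ],
)

```text
clock: 13.35
tool_pos: [0.4888, 0.284, 0.0729]
tcp_rot: [-2.39, -2.039, -0.0]
wrist_force: [-0.3, -0.6, 0.2]
opening: 0.009
grasp_force: 0.0
```

servo_tool(
  moves=[
    {"translation": [0.002,-0.01,-0.01],"rotation": [0,0,0]},
    {"translation": [0.004,-0.02,-0.03],"rotation": [0,0,0]},
    {"translation": [0.006,-0.03,-0.06],"rotation": [0,0,0]},
    {"translation": [0.006,-0.04,-0.1],"rotation": [0,0,0]},
    {"translation": [0.006,-0.04,-0.14],"rotation": [0,0,0]},
    {"translation": [0.006,-0.04,-0.18],"rotation": [0,0,0]},
    {"translation": [0.006,-0.04,-0.2],"rotation": [0,0,0]},
    {"translation": [0.006,-0.04,-0.2],"rotation": [0,0,0]},
  ],
)

```text
clock: 14.02
tool_pos: [0.4512, 0.2977, 0.2816]
tcp_rot: [2.387, 2.038, 0.022]
wrist_force: [-0.5, 0.2, -0.3]
opening: 0.005
grasp_force: 0.0
```

```bash
python3 - <<'E'
from h import *; from geo import *
im,K,D,T=cam("wrist"); ims,Ks,Ds,Ts=cam("side"); imt,Kt,Dt,Tt=cam("top")
F=[contact(0,up=0),contact(2.0,up=0)]
print('foot up/down px wrist',proj(F,K,D,T).round(),'side',proj(F,Ks,Ds,Ts).round(),'top',proj(F,Kt,Dt,Tt).round())
a=cv2.resize(im,(400,300)); b=cv2.resize(ims[165:260,220:320],(400,300*95*400//(300*100) if 0 else 300),interpolation=cv2.INTER_CUBIC); c=cv2.resize(imt[205:275,210:310],(400,280),interpolation=cv2.INTER_CUBIC)
out=np.zeros((600,800,3),np.uint8); out[:300,:400]=a; out[:300,400:]=b; out[300:580,:400]=c
x,y=proj([contact(2.0,up=0)],K,D,T)[0].astype(int); y0=max(0,min(320,y-50)); x0=max(0,min(427,x-66)); out[300:,400:]=cv2.resize(im[y0:y0+100,x0:x0+133],(400,300),interpolation=cv2.INTER_CUBIC)
cv2.imwrite('pics/f.png',out); print(bot.get_obs()['tool_pos'])
np.savez('f.npz',im=im,K=K,D=D,T=T)
E
```

```text
foot up/down px wrist [[293. 229.]
 [353. 187.]] side [[249. 183.]
 [277. 209.]] top [[248. 249.]
 [247. 223.]]
[0.44926421 0.29623558 0.27262601]
```

View pics/f.png

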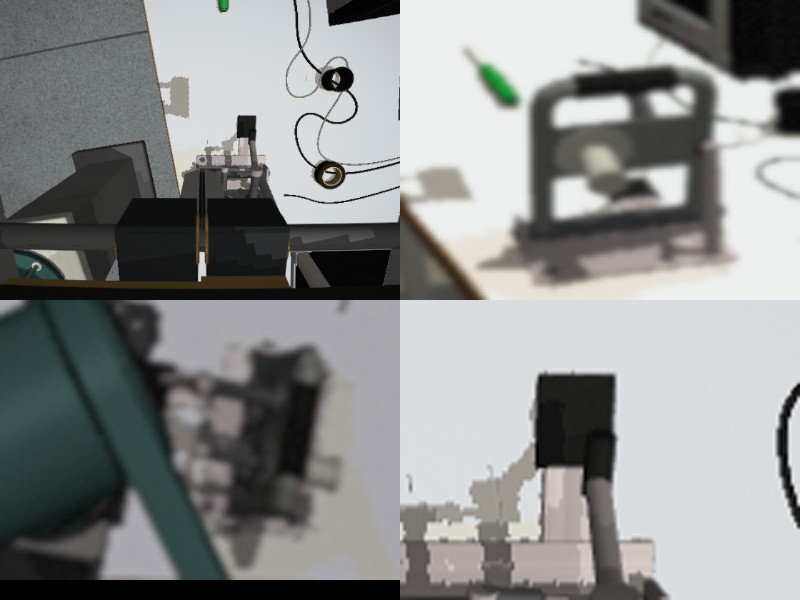

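The lower-right crop puts the peg over the pad at the predicted "down" pixel (353,187), and the side view shows the frame still leaning on its post. The kickstand is down, so next is the bar, with the tool aligned to the leaning frame.

```bash
cat >> geo.py <<'E'
def barpose(zf,t,yf=0): return b2w(frame2base((0,yf,zf),t),*B)
def tl(t): return -t*np.array([np.cos(B[2]),np.sin(B[2]),0])
E
python3 - <<'E'
from h import *; from geo import *
p=barpose(215,-.24); print(p); goal(p,80.7,tl(-.24))
E
```

```text
[0.48744106 0.15606569 0.22883766]
trans [-0.1324  0.0597  0.0438] rot [-0.1891  0.1876 -1.5579] at [0.4493 0.2962 0.2726] 14.1667
```

servo_tool(
  moves=[
    {"translation": [-0.03,0.013,0],"rotation": [-0.0145,0.0144,-0.12]},
    {"translation": [-0.06,0.026,0],"rotation": [-0.029,0.0289,-0.24]},
    {"translation": [-0.09,0.04,0],"rotation": [-0.0437,0.0433,-0.36]},
    {"translation": [-0.12,0.053,0],"rotation": [-0.0583,0.0578,-0.48]},
    {"translation": [-0.132,0.06,0.01],"rotation": [-0.0728,0.0722,-0.6]},
    {"translation": [-0.132,0.06,0.02],"rotation": [-0.0874,0.0867,-0.72]},
    {"translation": [-0.132,0.06,0.03],"rotation": [-0.102,0.1011,-0.84]},
    {"translation": [-0.132,0.06,0.04],"rotation": [-0.1165,0.1156,-0.96]},
  ],
  grip=0.06,
)

```text
clock: 14.83
tool_pos: [0.4871, 0.1558, 0.2297]
tcp_rot: [1.165, 2.898, 0.244]
wrist_force: [-0.2, -0.2, -1.2]
opening: 0.533
grasp_force: 0.0
```

```bash
python3 - <<'E'
from h import *; from geo import *
goal(barpose(215,-.24),80.7,tl(-.24))
E
```

```text
trans [-0.0001  0.0003  0.0009] rot [-0.0744  0.0682 -0.5967] at [0.4871 0.1558 0.2297] 14.8333
```

servo_tool(
  moves=[
    {"translation": [0,0,0],"rotation": [-0.015,0.014,-0.12]},
    {"translation": [0,0,0],"rotation": [-0.03,0.027,-0.24]},
    {"translation": [0,0,0],"rotation": [-0.045,0.041,-0.36]},
    {"translation": [0,0,0],"rotation": [-0.06,0.055,-0.48]},
    {"translation": [0,0,0],"rotation": [-0.0744,0.0682,-0.5967]},
    {"translation": [0,0,0],"rotation": [-0.0744,0.0682,-0.5967]},
    {"translation": [0,0,0],"rotation": [-0.0744,0.0682,-0.5967]},
  ],
)

```text
clock: 15.42
tool_pos: [0.4876, 0.1562, 0.2306]
tcp_rot: [0.264, 3.089, 0.372]
wrist_force: [0.5, -0.1, -0.2]
opening: 0.636
grasp_force: 0.0
```

```bash
python3 - <<'E'
from h import *; from geo import *
goal(barpose(215,-.24),80.7,tl(-.24))
goal(barpose(121,-.24),80.7,tl(-.24))
im,K,D,T=cam("wrist"); np.savez('b.npz',im=im,K=K,D=D,T=T)
m=(im.max(2)<40).astype(np.uint8)
c=proj([barpose(140,-.24)],K,D,T)[0]; print('bar centre px pred',c)
# sleeve edges along the frame's y through several x: brightness profile between fingers
for xf in (-40,-25,0,25,40):
    P=[b2w(frame2base((xf,yf,140),-.24),*B) for yf in range(-30,31,3)]
    q=proj(P,K,D,T).round().astype(int); print(xf,q[0],[int(im[min(max(v,0),419),min(max(u,0),559)].max()) for u,v in q])
E
```

```text
trans [ 0.0001 -0.0005  0.0017] rot [-0.0006  0.0012 -0.0083] at [0.4876 0.1562 0.2306] 15.4167
trans [ 0.0002 -0.0005  0.0957] rot [-0.0006  0.0012 -0.0083] at [0.4876 0.1562 0.2306] 15.4167
bar centre px pred [281.90333992 216.30101679]
-40 [240 163] [145, 150, 147, 143, 143, 76, 74, 65, 46, 58, 65, 98, 87, 138, 166, 165, 190, 190, 190, 190, 190]
-25 [241 184] [152, 152, 153, 154, 154, 156, 156, 9, 12, 14, 14, 21, 19, 10, 167, 166, 190, 131, 172, 172, 171]
0 [242 217] [146, 81, 76, 74, 143, 174, 174, 11, 17, 18, 23, 20, 20, 17, 143, 142, 162, 162, 162, 137, 137]
25 [243 248] [191, 190, 190, 51, 54, 100, 8, 7, 16, 20, 23, 19, 18, 17, 190, 190, 190, 190, 190, 190, 190]
40 [244 266] [190, 190, 190, 190, 190, 190, 190, 190, 69, 96, 112, 114, 98, 189, 190, 190, 190, 190, 190, 190, 190]
```

The sleeve shows dark from −9 to +9 mm around the predicted line, so it is centred. I'll descend over the bar.

servo_tool(
  moves=[
    {"translation": [0,-0.0005,0.03],"rotation": [0,0,-0.008]},
    {"translation": [0,-0.0005,0.055],"rotation": [0,0,-0.008]},
    {"translation": [0,-0.0005,0.075],"rotation": [0,0,-0.008]},
    {"translation": [0,-0.0005,0.09],"rotation": [0,0,-0.008]},
    {"translation": [0,-0.0005,0.095],"rotation": [0,0,-0.008]},
    {"translation": [0,-0.0005,0.095],"rotation": [0,0,-0.008]},
    {"translation": [0,-0.0005,0.095],"rotation": [0,0,-0.008]},
  ],
)

```text
clock: 16.05
tool_pos: [0.4927, 0.1784, 0.1408]
tcp_rot: [0.246, 3.085, 0.372]
wrist_force: [-0.3, 0.6, 1.0]
opening: 0.636
grasp_force: 0.0
```

servo_tool(
  moves=[
    {"translation": [0,0,0],"rotation": [0,0,0]},
    {"translation": [0,0,0],"rotation": [0,0,0]},
    {"translation": [0,0,0],"rotation": [0,0,0]},
    {"translation": [0,0,0],"rotation": [0,0,0]},
    {"translation": [0,0,0],"rotation": [0,0,0]},
    {"translation": [0,0,0],"rotation": [0,0,0]},
    {"translation": [0,0,0],"rotation": [0,0,0]},
    {"translation": [0,0,0],"rotation": [0,0,0]},
  ],
  grip=0.0,
  squeeze=30,
)

```text
clock: 16.72
tool_pos: [0.4927, 0.1779, 0.1406]
tcp_rot: [0.245, 3.085, 0.371]
wrist_force: [-0.2, -1.0, 0.2]
opening: 0.214
grasp_force: 30.0
```

```bash
python3 - <<'E'
from h import *; from geo import *
o=bot.get_obs(); print(o['tool_pos'],o['wrist_force'],o['grasp_force'],o['opening'],barpose(121,-.24))
for t in np.linspace(-.24,0,9): goal(barpose(121,t),80.7,tl(t))
E
```

```text
[0.4927124  0.17789993 0.14060378] [-0.19696662 -0.98051819  0.17865971] 30.00024676322937 0.21397903774260618 [0.49105195 0.17811604 0.13753189]
trans [ 0.0017 -0.0008  0.003 ] rot [0.0001 0.0053 0.0041] at [0.4927 0.1779 0.1406] 16.7167
trans [0.0017 0.0029 0.003 ] rot [0.0301 0.0053 0.004 ] at [0.4927 0.1779 0.1406] 16.7167
trans [0.0017 0.0065 0.0032] rot [0.0601 0.0054 0.004 ] at [0.4927 0.1779 0.1406] 16.7167
trans [0.0017 0.0101 0.0035] rot [0.0901 0.0054 0.0039] at [0.4927 0.1779 0.1406] 16.7167
trans [0.0016 0.0137 0.0038] rot [0.1201 0.0055 0.0038] at [0.4927 0.1779 0.1406] 16.7167
trans [0.0016 0.0173 0.0043] rot [0.1501 0.0056 0.0037] at [0.4927 0.1779 0.1406] 16.7167
trans [0.0016 0.0209 0.0049] rot [0.1801 0.0056 0.0036] at [0.4927 0.1779 0.1406] 16.7167
trans [0.0016 0.0244 0.0056] rot [0.2101 0.0057 0.0036] at [0.4927 0.1779 0.1406] 16.7167
trans [0.0016 0.028  0.0064] rot [0.2401 0.0057 0.0035] at [0.4927 0.1779 0.1406] 16.7167
```

Gripped on the sleeve at 30 N with 20 mm opening. I'll swing up along the arc, half way first.

servo_tool(
  moves=[
    {"translation": [0,0.0018,0],"rotation": [0.015,0,0]},
    {"translation": [0,0.0037,0],"rotation": [0.03,0,0]},
    {"translation": [0,0.0056,0.0001],"rotation": [0.045,0,0]},
    {"translation": [0,0.0075,0.0002],"rotation": [0.06,0,0]},
    {"translation": [0,0.0093,0.0004],"rotation": [0.075,0,0]},
    {"translation": [0,0.0112,0.0005],"rotation": [0.09,0,0]},
    {"translation": [0,0.013,0.0007],"rotation": [0.105,0,0]},
    {"translation": [0,0.0149,0.0008],"rotation": [0.12,0,0]},
  ],
)

```text
clock: 17.38
tool_pos: [0.4951, 0.193, 0.1433]
tcp_rot: [0.247, 3.111, 0.185]
wrist_force: [0.6, -0.7, 0.8]
opening: 0.214
grasp_force: 30.0
```

```bash
python3 - <<'E'
from h import *; from geo import *
o=bot.get_obs(); print(o['wrist_force'],o['ft_torque'],o['grasp_force'])
goal(barpose(124,-.12),80.7,tl(-.12));goal(barpose(124,0),80.7,tl(0))
E
```

```text
[ 0.5510735  -0.67558272  0.81079306] [-0.26773432 -0.05815654  0.00843084] 30.00004470348358
trans [ 0.0016 -0.0014  0.    ] rot [-0.001   0.0058  0.0039] at [0.4951 0.193  0.1433] 17.3833
trans [0.0016 0.0135 0.0009] rot [0.119  0.006  0.0035] at [0.4951 0.193  0.1433] 17.3833
```

servo_tool(
  moves=[
    {"translation": [0,0.0018,0],"rotation": [0.015,0,0]},
    {"translation": [0,0.0036,0.0001],"rotation": [0.03,0,0]},
    {"translation": [0,0.0054,0.0002],"rotation": [0.045,0,0]},
    {"translation": [0,0.0072,0.0003],"rotation": [0.06,0,0]},
    {"translation": [0,0.009,0.0005],"rotation": [0.075,0,0]},
    {"translation": [0,0.0108,0.0006],"rotation": [0.09,0,0]},
    {"translation": [0,0.0126,0.0008],"rotation": [0.105,0,0]},
    {"translation": [0,0.014,0.0009],"rotation": [0.119,0,0]},
  ],
)

```text
clock: 18.05
tool_pos: [0.4973, 0.207, 0.1441]
tcp_rot: [0.249, 3.126, 0.0]
wrist_force: [1.4, 0.6, 2.0]
opening: 0.216
grasp_force: 30.0
```

servo_tool(
  moves=[
    {"translation": [0,0,0],"rotation": [0,0,0]},
    {"translation": [0,0,0],"rotation": [0,0,0]},
    {"translation": [0,0,0],"rotation": [0,0,0]},
    {"translation": [0,0,0],"rotation": [0,0,0]},
    {"translation": [0,0,0],"rotation": [0,0,0]},
    {"translation": [0,0,0],"rotation": [0,0,0]},
  ],
)

```text
clock: 18.55
tool_pos: [0.4973, 0.2064, 0.1441]
tcp_rot: [0.25, 3.125, 0.002]
wrist_force: [0.7, 0.5, 2.2]
opening: 0.216
grasp_force: 30.0
```

```bash
python3 - <<'E'
from h import *; from geo import *
o=bot.get_obs(); print(o['wrist_force'],o['ft_torque'],o['grasp_force'],o['dq'].round(4))
goal(barpose(124,0),80.7,tl(0))
# tilt from the side camera: dark bar (sleeve) vs prediction, for t=0 and t=-.24
im,K,D,T=cam("side"); hsv=cv2.cvtColor(im,cv2.COLOR_BGR2HSV)
for t in (-.24,-.07,0,.07): print(t,proj([barpose(140,t),b2w(frame2base((0,-46,83),t),*B)],K,D,T).round(1).tolist())
im,K,D,T=cam("wrist")
for n,lo,hi in (("red",(0,130,90),(15,255,255)),("blue",(95,120,90),(115,255,255))):
    for nm in("side","top"):
        i,k,d,tt=cam(nm); m=cv2.inRange(cv2.cvtColor(i,cv2.COLOR_BGR2HSV),lo,hi); m[:205]=0
        q,l,st,ce=cv2.connectedComponentsWithStats(m); j=1+st[1:,4].argmax(); print(n,nm,st[j],onplane([ce[j]],k,d,tt,.0085).round(3))
# hub: bright disc in side view near prediction
i,k,d,tt=cam("side"); g=cv2.cvtColor(i,cv2.COLOR_BGR2GRAY); print(g[200:230:3,250:300:3])
E
```

```text
[0.6558898  0.46059497 2.17923466] [ 0.22148689 -0.21463652 -0.01153137] 30.00155657529831 [ 0.0009  0.0014 -0.0013 -0.0032 -0.0003  0.0008]
trans [ 0.0016 -0.0001  0.0001] rot [0.0019 0.006  0.0026] at [0.4973 0.2064 0.1441] 18.55
-0.24 [[275.4, 190.7], [279.4, 221.6]]
-0.07 [[273.1, 185.6], [278.0, 215.6]]
0 [[272.2, 183.9], [277.4, 213.2]]
0.07 [[271.3, 182.6], [276.8, 211.0]]
red side [301 297  44  13 287] [[ 0.483 -0.078  0.008]]
red top [366 231   8  31 122] [[ 0.484 -0.075  0.008]]
blue side [322 310  45  13 309] [[ 0.501 -0.133  0.008]]
blue top [385 226   8  30 122] [[ 0.502 -0.131  0.008]]
[[138  63 102 137 118 112 101  90  70  66  66  71  69  65  64 118 218]
 [162  63  60  89  99 100  99  96  89  65  68  75  72  65  65 116 222]
 [171  63  65  97  98 100  97  93  99  70  73  73  74  66  65 110 237]
 [186  64  69  97  89  96  99  94 103  75  72  73  73  66  64  91 221]
 [211  62  61  92  91  93  96  94  95  73  74  73  74  70  59  71 129]
 [217  63  59  74  90  93  95  95 105  73 103 171 191 182  68  70 107]
 [219  66  70 140 178 191 145 159 223 134 158 238 239 222  69  74 102]
 [218  69  90 236 239 239 237 207 177 139 129 232 239 222  70  74 101]
 [146  65  87 235 239 239 237 106  22  25  34 161 238 224  71  73 100]
 [153  68  79 231 238 234 234 175  59  92 112 134 231 224  73  74  99]]
```

Tool pose and arc both put the frame plumb, the grip is steady at 30 N, and both screwdrivers are in place. I'll hand in.

```bash
python3 -c "
from station import bot
print(bot.hand_in())"
```

```text
the job is handed in; nothing more can be done
None
```

I handed the job in at about 19 s with all three steps done (no verdict came back): screwdriver_1 lies parallel beside screwdriver_2, the kickstand is down at its stop, and the frame is held plumb by its top bar.

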